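Preset a practice plate with a wedge

ROBOT

A 6-joint arm with a two-finger parallel gripper is mounted at the origin on a cart in front of the work surface, level with it; the furniture and walls round the work are solid. World frame = base frame: x ahead of the robot, y to its left, z up, the work surface at z = 0. Lengths are in mm, angles in rad, forces in N, time in s.
With the tool pointing down it reaches from about 300 to 775 mm from the base axis. Payload 14.6 kg.
Tool frame: the origin (TCP) lies on the centre line of the jaws, within the pads' length; the fingertips stand manip.tcp_to_tips ahead of it and the grasp point (between the pads) lies 5 mm behind it (manip.tcp_to_tips is the distance from the TCP to the fingertips, in mm); z points along the fingers, y is the direction in which the jaws open and shut (so a half turn about z gives the same grasp; the last joint's range is limited). The gripper opens to 94 mm and grips with 3 to 60 N. Pads are 16 mm wide; open, the fingers measure 119 mm over their backs; the gripper's body (75 mm by 177 mm) begins 78 mm behind the grasp point.
Start: joints at [1.066, 0.3, 1.521, -0, 1.321, -0.067], TCP at [233.168, 498.119, 219.446] pointing down, gripper open.
Joint ranges: [-3.03, 3.03], [-0.79, 2.21], [0.23, 2.52], [-1.04, 4.18], [0, 3.07], [-2.55, 2.55]. Speed limits (rad/s): [2.22, 2.22, 2.57, 3.14, 3.14, 3.14].

INTERFACE

Orientations are given as [roll, pitch, yaw] about the fixed x, y, z axes, in that order (R = Rz(yaw) Ry(pitch) Rx(roll)).
In Python, from cell import manip, optics, workorder gives the robot as it stands. The module is installed in compiled form; this text tells all that it offers.
- The arm moves only by the tool jog_arm, never from a script. Its argument "deltas" is text: rows parted by semicolons, each of 5 numbers parted by spaces: the shift along the tool's x, y, z in mm, then the turn about the tool's z in rad, then the finger opening in mm, from 0 to 94. In form: tx ty tz twist grip; .... A call has exactly 10 rows; each row is the pose to reach, as a shift and turn from the pose commanded when the call began, along the tool's axes at that moment; what a row does not reach only later rows make up. A row lasts 1/8 s, in which the tool goes at most 62.5 mm and 10.7 degrees, less where a joint would pass 70% of its speed; a pose out of reach is approached as far as the arm can. A call with a gripper value outside its range is refused whole. The fingers move at their own pace and stop on an object; "squeeze" is the grip in N (left out, the last holds). Time passes only in rows, so rows that repeat a pose let the fingers close, or fill a call up. It gives the time, the measured TCP pose, the force and the opening at its end, in the units of the state.
- manip.read_state(): the state, without advancing time (a new reading comes with each control period).
- optics.camera(name): name is "scene" or "top" or "wrist"; returns (picture, depth): 400x640x3 uint8, red, green, blue; 400x640 float32, mm along the optical axis (not along the pixel's ray), 0 where there is no reading.
- optics.get_calibration(name): a dict with "intrinsics" (3x3 intrinsics, pixels), "R" (3x3) and "t" (3): a world point X has camera coordinates R X + t; the wrist camera has in their place "hand_eye" (4x4, takes a point from camera to tool coordinates, whose origin is the TCP and whose axes are the flange's). Camera axes: x right, y down, z forward; pixel columns grow to the right and rows downward; lengths in mm; the calibration is good to about 2 mm. A picture is of the moment at which its call begins: read the wrist's pose just before it. get_calibration takes no time and is no camera call.
- workorder.sign_off(): hands the job in, once; it reports no verdict.
The state is a dict: "clock": time; "joints": joint angles; "qd": joint speeds; "effort": joint torques, N m; "eef_pos": TCP position; "eef_rot": TCP orientation; "wrist_force": force on the tool from outside, world axes, zero at the start; "moment": the same for the moment, N m; "finger_gap": finger opening in mm.
Only numpy, scipy, OpenCV 4.12 (cv2) and the standard library are available. Lean on these libraries where they do the work, as an engineer would, in place of code of your own. Each camera call takes 0.05 s, during which the arm holds its last target.

TASK

Preset the practice plate on the welding fixture: take the T-handled key out of its holder, push its square shank fully down into the round hold-down knob, turn it a quarter turn clockwise (seen from above) so that the finger swings off the plate, and leave the key in the knob. Then set the wedge down in front of the channel between the rails, thin end toward the plate, and slide it along the channel under the plate until the plate's edge above it has just lifted off the rails, by about 4 mm. Finish while holding: keep gripping the wedge there, touch the plate with nothing but the wedge, and do not disturb the tools and parts lying about.

Things in the scene. Friction and masses are not known exactly. Their poses are not given: they have to be found in the camera images.
- fixture: Fixed steel fixture; origin on the cart top under the centre of the plate's seat; +x: the way the wedge is pushed (roughly to the robot's left), z up. Dark base plate 8 mm thick, x -150 to 75, y -75 to 75 mm; its front x -150 to -90 is a bare flat apron. Behind the plate at x = 52.5 mm a fixed stop, 36 mm above the cart. The hold-down stands on a lug at x -25, y -105
- rail_top (a point): Mid-channel at rail-top height (22 mm above the cart), at fixture x = -50 mm; axes as the fixture's. Two rails, 14 mm high, fixture x -72 to 50 mm, inner faces at y = -22 and 22 mm: a straight channel 44 mm wide, its floor the base plate; the mouth flares out over x -90 to -72 mm. The plate lies across the rails
- knob_top (a point): Top centre of the hold-down's round steel knob (44 mm diameter, top 43 mm above the cart), on its axis; turns with it. In the top a square hole 14.5 mm wide (tapered lead-in 19 mm), 30 mm deep, sides along this point's x and y. The finger (16 mm wide) points along this point's +y to 47 mm from the axis, 29.5 to 37.5 mm above the cart
- hold_down (a joint): turn of the hold-down about the vertical, rad, positive clockwise seen from above. 0: finger straight over the plate, 1.5 mm above it, stopping it from lifting; above 1.15: finger clear of the plate; hard stop at 1.57. Stiff (0.06 N m), stays where left. Starts between 0 and 0.25
- plate: Loose steel practice plate 100 (x) x 150 (y) x 6 mm with a weld seam on top, about 0.7 kg. Origin at the centre of its underside, axes along the fixture's within a degree or so. Lies on the rails with 0 to 2 mm gap to the far stop; pushed, it slides against the stop, then its near edge (x = -50 mm) rides up the wedge
- near_corner_a (a point): left corner (looking along +x) of the underside of the plate's near edge, the edge that the wedge lifts; 22 mm above the cart while it rests on the rails
- near_corner_b (a point): the other corner of the underside of the plate's near edge
- far_edge (a point): middle of the underside of the plate's far edge, next to the stop
- key_holder: Fixed grey block 50 x 50 x 36 mm, origin at the centre of its underside, with a square hole 15 mm wide, 32 mm deep in the top, in which the key stands
- key: Steel T-handled key, 64 mm tall, 0.1 kg, upright in its holder. Origin: bottom centre of the shank (8 mm above the cart), z up. Square shank 12 mm wide, z 0 to 28, sides along x and y, lowest 5 mm taper to 8; collar 25 mm diameter, z 28 to 34, rests on the knob's top when fully in; flat grip bar z 34 to 64, 12 mm thick in x, 38 wide in y. Turns about 0.2 rad in the hole before the knob follows
- wedge: Loose steel wedge, 0.35 kg, 105 (x) x 36 mm, flat on the cart. Origin: centre of its flat underside; +x to the thin end. Ramp top rises evenly from 5 mm at x = 52.5 to 23.75 mm at x = -22.5 (1 in 4). Upright grip block x -52.5 to -22.5, 24 mm wide in y, 70 mm tall. In the channel it touches the plate when its thin end is 36 mm past the near edge; each further 4 mm lifts that edge 1 mm
- wedge_tip (a point): middle of the lower edge of the wedge's thin end
- pliers: bystander: pliers 62 x 177 x 19 mm, lying in the tray near the robot; leave alone
- spanner: bystander: spanner 51 x 208 x 8 mm, lying along the far side of the tray; leave alone
- nozzle: bystander: copper gas nozzle 25 mm diameter, 58 mm tall, standing; leave alone
- bolt: bystander: clamping bolt 30 mm diameter, 56 mm tall, standing; leave alone
- tube: bystander: square tube offcut 30 x 80 x 30 mm, lying in the far left corner; leave alone
- disc: bystander: round stop disc, 50 mm diameter, 12 mm thick, lying near left; leave alone
There are look-alikes about, which are no part of the job. What is shaped like the key but turquoise is not meant.

How it is judged:
By the outcome, as a careful person would: the job done as asked, in the order asked, and still so for the second after the job is handed in, while the arm keeps its last pose, push and grip.
It also fails if it takes over 67 s, if anything falls off the work surface, if the arm or the gripper's body presses on something with over 40 N, if the wrist force passes 120 N, or if a joint passes its speed limit or range.

## Working session

There is one attempt and no reset: what is moved stays moved. The work goes in short steps, Python scripts to look and compute and a tool call to move; the robot and the scene stay as the last step left them, time stands still between calls to the robot, and variables do not carry over. Pictures are saved under pics/ and viewed, and the job is handed in when it is done.

Besides the shell and the picture viewer there is one more tool, called after ">>>" as name(argument=value, ...) on one line, values as JSON. jog_arm: Moves the arm, as the interface text tells. Its arguments: {"type":"object","properties":{"deltas":{"type":"string"},"squeeze":{"type":"number"}},"required":["deltas"]}

```bash
ls; mkdir -p pics; cat > h.py <<'E'
import numpy as np, cv2
from cell import manip, optics, workorder
def snap(name,fn):
    st=manip.read_state()
    p,d=optics.camera(name)
    cv2.imwrite(f'pics/{fn}.png',p[:,:,::-1]); np.save(f'pics/{fn}.npy',d)
    np.savez(f'pics/{fn}_st.npz',pos=st['eef_pos'],rot=st['eef_rot'])
    return p,d
E
python3 - <<'E'
from h import *
print(manip.read_state(), manip.tcp_to_tips)
for n in ('scene','top','wrist'):
    snap(n,n+'0'); print(n,optics.get_calibration(n))
E
```

```text
pics
{'clock': 0.0, 'joints': array([ 1.06637595e+00,  3.00469603e-01,  1.52157505e+00,  8.21817509e-06,
        1.32071696e+00, -6.65902128e-02]), 'qd': array([ 3.74750553e-04, -1.97307840e-04,  3.57428444e-04, -1.09071571e-03,
       -1.08150811e-03,  7.77619610e-05]), 'effort': array([ 6.97115302e-04, -5.31828153e+01, -3.52729511e+01,  7.08051352e-02,
        2.45550263e-02, -1.39454842e-04]), 'eef_pos': array([233.0618639 , 497.90423632, 218.88969786]), 'eef_rot': array([-3.14042681e+00, -8.57265749e-05,  2.70376040e+00]), 'wrist_force': array([-0.73494158, -0.67672415,  0.83513339]), 'moment': array([-0.06000884,  0.02706536, -0.03458876]), 'finger_gap': 93.71295591849814} 14.0
scene {'intrinsics': array([[451.54496705,   0.        , 316.9991802 ],
       [  0.        , 451.54496705, 207.53650686],
       [  0.        ,   0.        ,   1.        ]]), 'R': array([[ 0.67844282, -0.73435974, -0.02076308],
       [-0.5329877 , -0.47255974, -0.70186281],
       [ 0.505608  ,  0.48724025, -0.71200948]]), 't': array([-367.85390491,  331.60884498,  945.44246144])}
top {'intrinsics': arr
[... 188 characters left out ...]
2, -0.00523138],
       [-0.97145353, -0.08788647, -0.22034973],
       [ 0.2189671 ,  0.02519485, -0.9754069 ]]), 't': array([-25.28779774, 545.19842016, 886.53746194])}
wrist {'intrinsics': array([[293.54659226,   0.        , 321.24508562],
       [  0.        , 293.54659226, 199.83854622],
       [  0.        ,   0.        ,   1.        ]]), 'hand_eye': array([[ 1.25367619e-04, -9.70613815e-01, -2.40642488e-01,
         7.04801440e+01],
       [ 9.99999933e-01,  2.04101832e-04, -3.02259375e-04,
         5.40809980e-01],
       [ 3.42492698e-04, -2.40642434e-01,  9.70613776e-01,
        -1.65034630e+02],
       [ 0.00000000e+00,  0.00000000e+00,  0.00000000e+00,
         1.00000000e+00]])}
```

View pics/scene0.png

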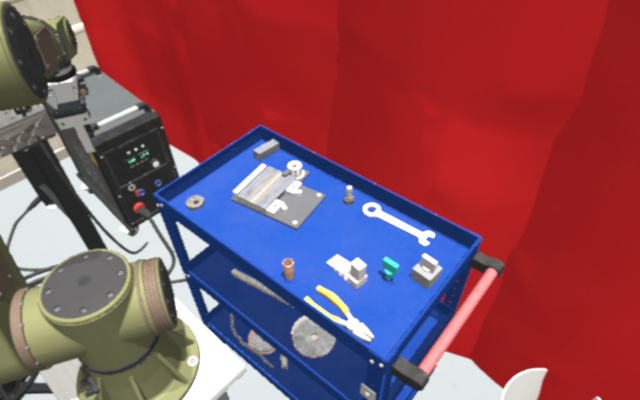

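View pics/top0.png

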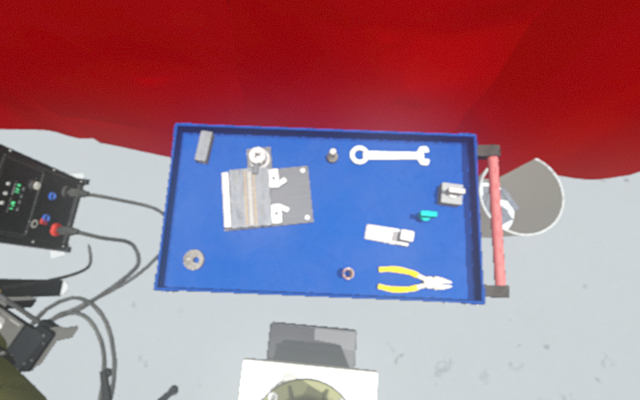

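View pics/wrist0.png

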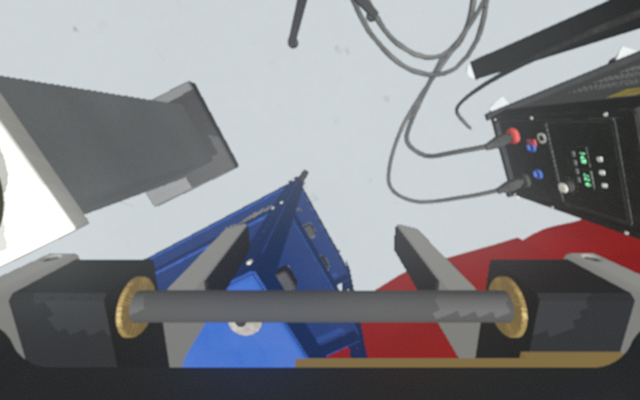

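The top view shows the fixture at about (265,197) with the hold-down at (258,157). The steel key is in its grey holder at (452,193), the turquoise look-alike is at (428,215), and the wedge is at (390,235). I'll enlarge these.

```bash
python3 - <<'E'
import cv2
t=cv2.imread('pics/top0.png'); s=cv2.imread('pics/scene0.png')
cv2.imwrite('pics/t_fix.png',cv2.resize(t[140:240,200:330],None,fx=6,fy=6,interpolation=cv2.INTER_CUBIC))
cv2.imwrite('pics/t_key.png',cv2.resize(t[165:265,350:480],None,fx=6,fy=6,interpolation=cv2.INTER_CUBIC))
cv2.imwrite('pics/s_key.png',cv2.resize(s[235:305,320:450],None,fx=6,fy=6,interpolation=cv2.INTER_CUBIC))
E
```

```text
(no output)
```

View pics/t_fix.png

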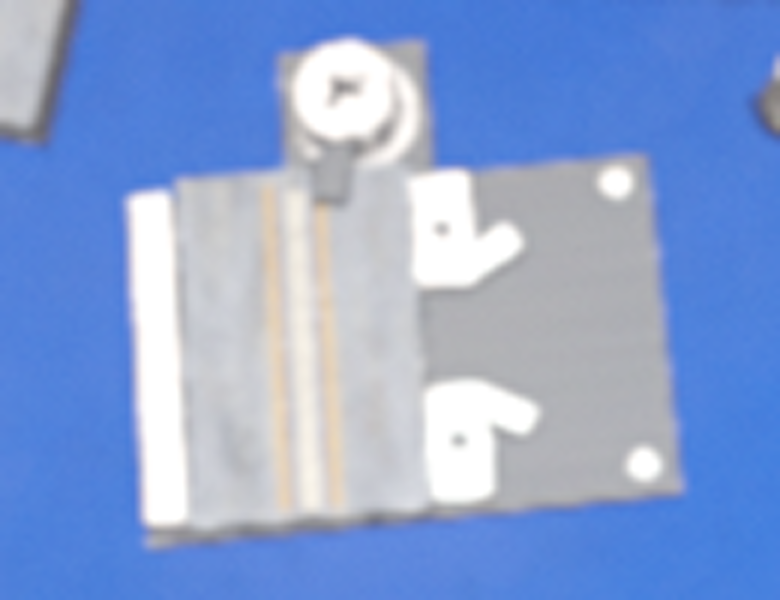

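View pics/t_key.png

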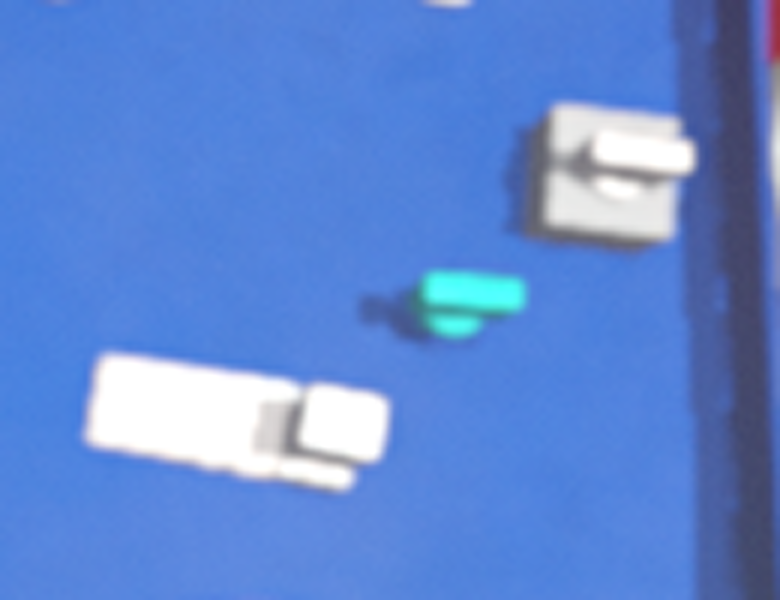

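View pics/s_key.png

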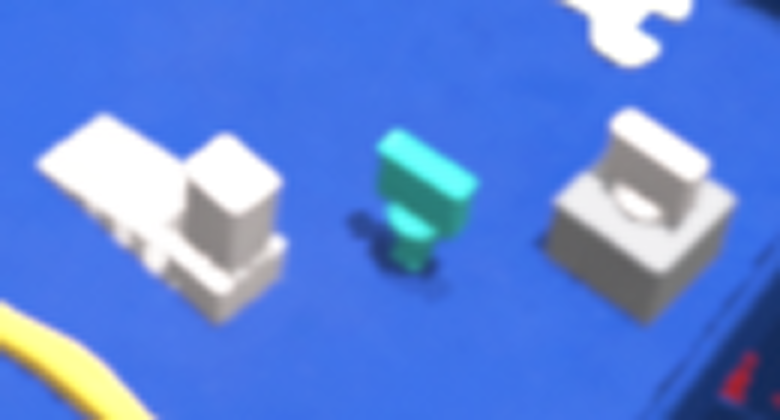

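The steel key stands in the grey block at top (457,190) and scene (430,259). The turquoise one at top (428,215) stands free without a holder, so it is the look-alike. Next I'll turn pixels into positions.

```bash
cat >> h.py <<'E'
def ray(name,px):
    c=optics.get_calibration(name); K,R,t=c['intrinsics'],c['R'],c['t']
    d=R.T@np.linalg.inv(K)@np.array([px[0],px[1],1.]); o=-R.T@t
    return o,d
def atz(name,px,z):
    o,d=ray(name,px); return o+d*(z-o[2])/d[2]
def proj(name,X):
    c=optics.get_calibration(name); v=c['R']@np.array(X,float)+c['t']; v=c['intrinsics']@v; return v[:2]/v[2]
from scipy.spatial.transform import Rotation as Rn
def wray(fn,px):
    c=optics.get_calibration('wrist'); s=np.load(f'pics/{fn}_st.npz')
    T=np.eye(4); T[:3,:3]=Rn.from_euler('xyz',s['rot']).as_matrix(); T[:3,3]=s['pos']
    M=T@c['hand_eye']; d=M[:3,:3]@np.linalg.inv(c['intrinsics'])@np.array([px[0],px[1],1.])
    return M[:3,3],d
def watz(fn,px,z):
    o,d=wray(fn,px); return o+d*(z-o[2])/d[2]
def tool(dw,rot):  # world shift to tool axes
    return Rn.from_euler('xyz',rot).as_matrix().T@np.array(dw,float)
E
python3 - <<'E'
from h import *
np.set_printoptions(precision=1,suppress=True)
T=lambda u,v,o:(u/6+o[0]-.4,v/6+o[1]-.4)
k=(350,165);f=(200,140);s=(320,235)
def L(n,pts,z):
    print(n); 
    P=[atz('top',T(*p,k if n[0]!='f' else f),z) for p in pts]
    for a in P: print(a)
    return np.array(P)
P=L('key',[(592,133),(693,140),(690,172),(590,165)],72); print(P.mean(0))
P=L('holder',[(552,103),(682,118),(675,240),(545,228)],36);print(P.mean(0))
P=L('wedgeblk',[(302,382),(390,393),(384,463),(298,453)],70);print(P.mean(0))
print('tip z5',[atz('top',T(*p,k),5) for p in [(100,352),(86,445)]])
print('fix apron',L('f',[(645,157),(682,490)],8))
print('knob',L('f',[(344,91)],43), 'fingertip',L('f',[(332,200)],37.5))
print('stop',L('f',[(127,198),(145,525),(185,525),(172,190)],36))
S=lambda u,v:atz('scene',(u/6+320-.4,v/6+235-.4),72)
print('scenekey',[S(*p) for p in [(630,108),(710,160),(690,185),(612,125)]])
d=np.load('pics/top0.npy'); print(d[190,457],d[238,380],d[157,257])
E
```

```text
key
[ 593.  -292.3   72. ]
[ 593.7 -332.5   72. ]
[ 580.5 -331.4   72. ]
[ 579.8 -291.8   72. ]
[ 586.7 -312.    72. ]
holder
[ 614.5 -287.1   36. ]
[ 612.9 -341.    36. ]
[ 560.7 -338.6   36. ]
[ 560.9 -285.3   36. ]
[ 587.2 -313.    36. ]
wedgeblk
[ 482.6 -181.7   70. ]
[ 481.4 -216.2   70. ]
[ 453.8 -214.8   70. ]
[ 454.7 -181.4   70. ]
[ 468.1 -198.5   70. ]
tip z5 [array([ 497.9, -109.5,    5. ]), array([ 458.3, -106.1,    5. ])]
f
[634.4  53.7   8. ]
[490.4  24.2   8. ]
fix apron [[634.4  53.7   8. ]
 [490.4  24.2   8. ]]
f
[641.3 181.   43. ]
f
[594.9 181.1  37.5]
knob [[641.3 181.   43. ]] fingertip [[594.9 181.1  37.5]]
f
[588.4 267.4  36. ]
[451.9 240.2  36. ]
[453.4 223.9  36. ]
[593.6 249.1  36. ]
stop [[588.4 267.4  36. ]
 [451.9 240.2  36. ]
 [453.4 223.9  36. ]
 [593.6 249.1  36. ]]
scenekey [array([ 593. , -295.8,   72. ]), array([ 591.8, -332.4,   72. ]), array([ 576.6, -333.2,   72. ]), array([ 581.3, -295.3,   72. ])]
935.1983 971.5833 1020.48755
```

The fixture heading is about 101.5°, with its origin near (532,186). The knob is at (641,181) with the finger at about 0.2 rad. First move: hover over the key.

```bash
cat >> h.py <<'E'
def go(xyz,yaw=None):
    s=manip.read_state(); p,r=s['eef_pos'],s['eef_rot']
    d=tool(np.array(xyz)-p,r); tw=0 if yaw is None else (r[2]-yaw+np.pi)%(2*np.pi)-np.pi
    print('shift',d.round(1),'twist',round(tw,4),'| pos',p.round(1),'yaw',round(r[2],4),'F',s['wrist_force'].round(1),'gap',round(s['finger_gap'],1),'t',round(s['clock'],2),'j',s['joints'].round(2))
E
python3 -c "
from h import *
go([587,-312,170],1.571)"
```

```text
shift [-663.9 -583.5   49.5] twist 1.1328 | pos [233.1 498.  219. ] yaw 2.7038 F [-0.6  0.1  0.1] gap 94.0 t 0.15 j [ 1.07  0.3   1.52 -0.    1.32 -0.07]
```

>>> jog_arm(deltas="-664 -583 49 1.133 60; -664 -583 49 1.133 60; -664 -583 49 1.133 60; -664 -583 49 1.133 60; -664 -583 49 1.133 60; -664 -583 49 1.133 60; -664 -583 49 1.133 60; -664 -583 49 1.133 60; -664 -583 49 1.133 60; -664 -583 49 1.133 60", squeeze=30)

```text
clock: 1.4
eef_pos: [483.8, -75.7, 184.7]
eef_rot: [3.141, -0.0, 1.571]
wrist_force: [1.2, 0.0, -0.2]
finger_gap: 60.1
```

```bash
python3 -c "
from h import *
go([587,-312,170],1.571)"
```

```text
shift [-236.3  103.3   14.8] twist -0.0005 | pos [483.8 -75.7 184.7] yaw 1.5705 F [ 1.2  0.  -0.2] gap 60.1 t 1.4 j [-0.23  0.2   1.73  0.    1.21 -0.23]
```

>>> jog_arm(deltas="-236 103 15 0 60; -236 103 15 0 60; -236 103 15 0 60; -236 103 15 0 60; -236 103 15 0 60; -236 103 15 0 60; -236 103 15 0 60; -236 103 15 0 60; -236 103 15 0 60; -236 103 15 0 60")

```text
clock: 2.65
eef_pos: [586.4, -309.3, 170.1]
eef_rot: [3.141, 0.0, 1.571]
wrist_force: [0.1, 0.3, 0.2]
finger_gap: 59.7
```

```bash
python3 -c "
from h import *
go([587,-312,60],1.571)
snap('wrist','w1')
im=cv2.imread('pics/w1.png'); cv2.imwrite('pics/w1c.png',cv2.resize(im[100:300,190:450],None,fx=3,fy=3))"
```

```text
shift [ -2.7   0.6 110.1] twist 0.0001 | pos [ 586.4 -309.3  170.1] yaw 1.5711 F [0.1 0.3 0.2] gap 59.7 t 2.65 j [-0.54  0.59  1.22 -0.    1.33 -0.54]
```

View pics/w1c.png

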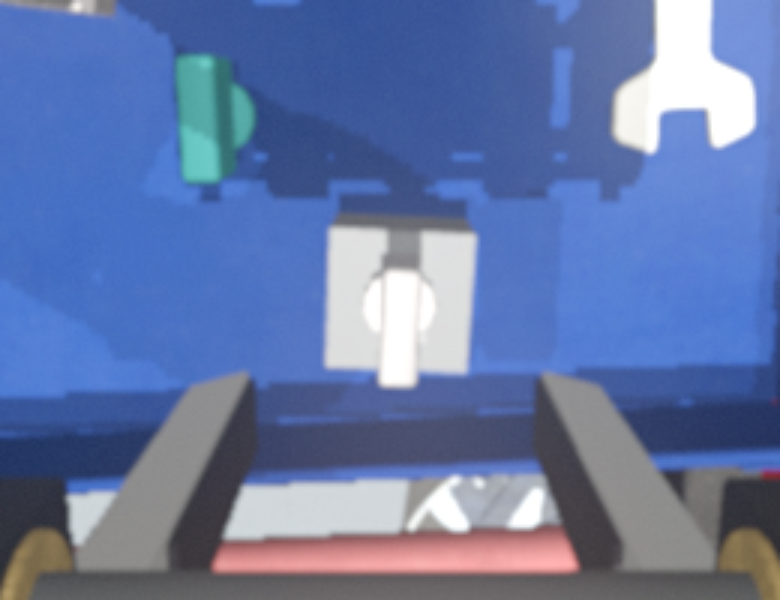

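```bash
python3 -c "
from h import *
P=[watz('w1',(190+u/3-.3,100+v/3-.3),72) for u,v in [(387,268),(420,268),(416,387),(378,387)]]
print(np.round(P,1),np.mean(P,0))
H=[watz('w1',(190+u/3-.3,100+v/3-.3),36) for u,v in [(331,225),(476,233),(470,374),(325,368)]]
print(np.round(H,1),np.mean(H,0))
"
```

```text
[[ 583.4 -294.    72. ]
 [ 593.5 -294.    72. ]
 [ 592.5 -332.4   72. ]
 [ 580.5 -332.4   72. ]] [ 587.46072675 -313.20174822   72.        ]
[[ 563.9 -286.6   36. ]
 [ 613.6 -289.3   36. ]
 [ 612.7 -340.3   36. ]
 [ 560.9 -338.    36. ]] [ 587.77261438 -313.53935511   36.        ]
```

The key bar is centred at (587.5,-313), with its heading about 87.5°. Descend and grip.

>>> jog_arm(deltas="-3.7 1.1 30 0.045 60; -3.7 1.1 60 0.045 60; -3.7 1.1 90 0.045 60; -3.7 1.1 105 0.045 60; -3.7 1.1 110 0.045 60; -3.7 1.1 110 0.045 5; -3.7 1.1 110 0.045 5; -3.7 1.1 110 0.045 5; -3.7 1.1 110 0.045 5; -3.7 1.1 110 0.045 5", squeeze=35)

```text
clock: 3.95
eef_pos: [587.5, -313.3, 60.0]
eef_rot: [3.141, 0.0, 1.526]
wrist_force: [0.9, 0.2, 0.0]
finger_gap: 13.3
```

```bash
python3 -c "
from h import *
go([587.5,-313,150])"
```

```text
shift [  0.3   0.  -90. ] twist 0 | pos [ 587.5 -313.3   60. ] yaw 1.5258 F [0.9 0.2 0. ] gap 13.3 t 3.95 j [-0.54  0.71  1.3  -0.    1.13 -0.5 ]
```

>>> jog_arm(deltas="0 0 0 0 5; 0 0 0 0 5; 0 0 -20 0 5; 0 0 -40 0 5; 0 0 -70 0 5; 0 0 -100 0 5; 0 0 -110 0 5; 0 0 -110 0 5; 0 0 -110 0 5; 0 0 -110 0 5")

```text
clock: 5.2
eef_pos: [587.1, -313.1, 168.7]
eef_rot: [-3.14, -0.001, 1.526]
wrist_force: [-0.0, 0.6, -1.6]
finger_gap: 11.7
```

```bash
python3 -c "
from h import *
go([610,150,170],1.571)
snap('wrist','w2')
im=cv2.imread('pics/w2.png'); cv2.imwrite('pics/w2c.png',cv2.resize(im[100:300,190:450],None,fx=3,fy=3))"
```

```text
shift [463.7   2.   -0.9] twist -0.0452 | pos [ 587.1 -313.1  168.7] yaw 1.5258 F [-0.   0.6 -1.6] gap 11.7 t 5.2 j [-0.54  0.6   1.21 -0.    1.33 -0.5 ]
```

View pics/w2c.png

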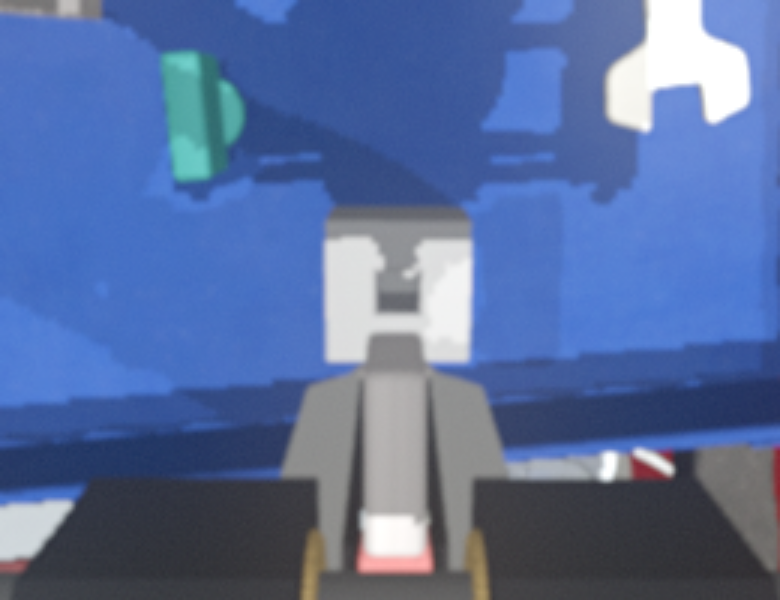

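The key is held, centred and upright, and the holder is empty at crop (398,300). Move to view the knob.

>>> jog_arm(deltas="425 -35 0 -0.045 5; 425 -35 0 -0.045 5; 425 -35 0 -0.045 5; 425 -35 0 -0.045 5; 425 -35 0 -0.045 5; 425 -35 0 -0.045 5; 425 -35 0 -0.045 5; 425 -35 0 -0.045 5; 425 -35 0 -0.045 5; 425 -35 0 -0.045 5")

```text
clock: 6.5
eef_pos: [571.7, 111.7, 169.7]
eef_rot: [-3.141, 0.0, 1.569]
wrist_force: [-1.0, -0.3, -0.9]
finger_gap: 11.6
```

```bash
python3 -c "
from h import *
go([641,110,170],1.571)
snap('wrist','w3')
im=cv2.imread('pics/w3.png'); cv2.imwrite('pics/w3c.png',cv2.resize(im,None,fx=1.25,fy=1.25))"
```

```text
shift [-1.6 69.3 -0.3] twist -0.0017 | pos [571.7 111.7 169.7] yaw 1.5693 F [-1.  -0.3 -0.9] gap 11.6 t 6.5 j [ 0.13  0.42  1.48 -0.    1.24  0.13]
```

View pics/w3c.png

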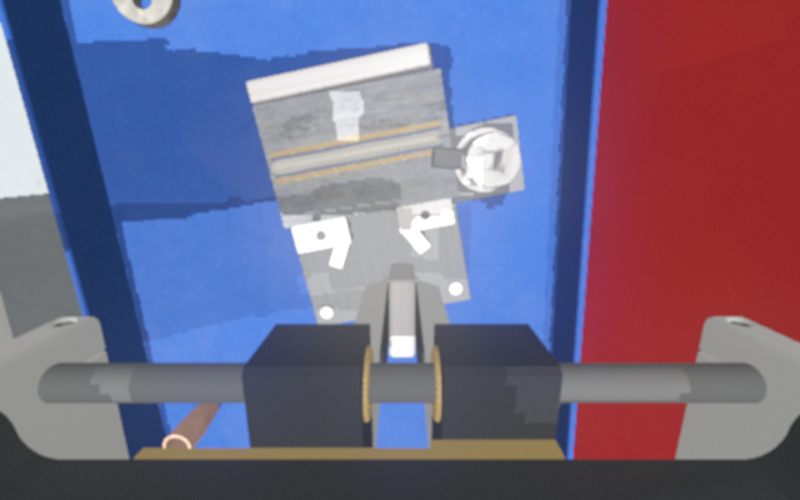

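The whole fixture is visible: knob at (489,160), apron bolts at (326,312) and (456,289). I'll enlarge it and measure.

```bash
python3 -c "
from h import *
im=cv2.imread('pics/w3.png'); cv2.imwrite('pics/w3k.png',cv2.resize(im[80:170,330:430],None,fx=7,fy=6.5,interpolation=cv2.INTER_CUBIC));cv2.imwrite('pics/w3f.png',cv2.resize(im[30:270,190:430],None,fx=2.5,fy=2.5,interpolation=cv2.INTER_CUBIC))"
```

```text
(no output)
```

View pics/w3k.png

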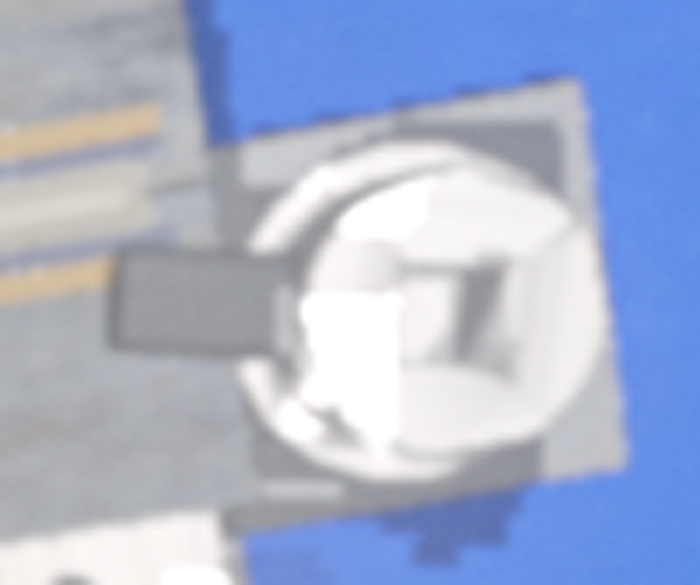

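View pics/w3f.png

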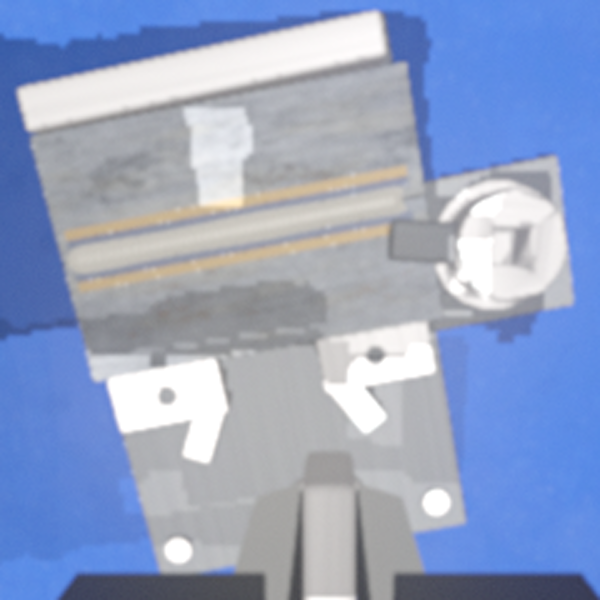

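```bash
python3 -c "
from h import *
np.set_printoptions(precision=1,suppress=True)
k=lambda u,v,z:watz('w3',(330+u/7-.4,80+v/6.5-.4),z)
f=lambda u,v,z:watz('w3',(190+u/2.5-.3,30+v/2.5-.3),z)
print('knob',k(453,314,43),'hole',k(452,316,40))
for l in [[(118,247),(285,256)],[(112,345),(265,356)]]:
  a,b=[k(*q,37.5) for q in l]; print(a,b,np.degrees(np.arctan2(*(a-b)[1::-1])))
h=[k(*q,43) for q in [(398,266),(505,266),(395,360),(515,372)]]; print('hole',np.array(h))
b=[f(178,550,8),f(436,502,8)]; print('bolts',b, np.degrees(np.arctan2(*(b[0]-b[1])[1::-1])))
c=f(465,523,8);print('apron corner',c)
e=[f(33,130,28),f(405,62,28),f(95,380,28)];print('plate far l,far r,near l',e,np.degrees(np.arctan2(*(e[0]-e[1])[1::-1])))
s=[f(18,90,36),f(378,12,36),f(388,55,36),f(32,132,36)];print('stop',s)
# rail mouths inner: 
print('flare tips', f(205,460,22),f(375,430,22),'rail fr', f(220,365,22),f(325,385,22))
print('pred', [Rn.from_euler('z',np.radians(101)).as_matrix()@np.array([x,y,0])+[532.4,186,0] for x,y in [(-25,-105),(-150,-75),(50,75),(52.5,-75)]])
"
```

```text
knob [641.6 181.1  43. ] hole [642.2 180.8  40. ]
[595.7 190.9  37.5] [619.  189.6  37.5] 176.72404613755802
[595.1 176.6  37.5] [616.8 174.9  37.5] 175.61242470121135
hole [[633.7 188.   43. ]
 [648.4 188.   43. ]
 [634.  174.5  43. ]
 [650.7 172.7  43. ]]
bolts [array([498.6,  39.5,   8. ]), array([621.4,  63.7,   8. ])] -168.84601434050057
apron corner [635.5  53.1   8. ]
plate far l,far r,near l [array([455.3, 225.3,  28. ]), array([600.4, 249.5,  28. ]), array([471.8, 125.9,  28. ])] -170.52860430191754
stop [array([454.1, 238.3,  36. ]), array([589.3, 264.6,  36. ]), array([593.2, 250.1,  36. ]), array([457.9, 223.4,  36. ])]
flare tips [515.9  88.6  22. ] [591.3 102.3  22. ] rail fr [524.2 131.3  22. ] [569.3 122.5  22. ]
pred [array([640.2, 181.5,   0. ]), array([634.6,  53.1,   0. ]), array([449.2, 220.8,   0. ]), array([596. , 251.8,   0. ])]
```

Knob centre is (641.5,181) with the finger at 176.3° (about 0.26 rad), and the fixture heading is 101°. Move above the knob.

```bash
python3 -c "
from h import *
go([641.5,181,102],np.radians(86.3))"
```

```text
shift [69.4 69.7 67.8] twist 0.063 | pos [571.7 111.7 169.8] yaw 1.5692 F [ 0.1 -0.8 -0.9] gap 11.7 t 6.55 j [ 0.13  0.41  1.48 -0.    1.24  0.13]
```

>>> jog_arm(deltas="35 35 0 0.063 5; 69.4 69.7 20 0.063 5; 69.4 69.7 50 0.063 5; 69.4 69.7 67 0.063 5; 69.4 69.7 67 0.063 5; 69.4 69.7 67 0.063 5; 69.4 69.7 67 0.063 5; 69.4 69.7 67 0.063 5; 69.4 69.7 67 0.063 5; 69.4 69.7 67 0.063 5")

```text
clock: 7.8
eef_pos: [641.3, 182.3, 102.9]
eef_rot: [3.142, -0.0, 1.508]
wrist_force: [-0.3, 0.3, -1.6]
finger_gap: 11.8
```

```bash
python3 -c "
from h import *
go([641.5,181,67],np.radians(86.3))
snap('wrist','w4');snap('scene','s4')
im=cv2.imread('pics/w4.png'); a=cv2.resize(im[140:280,250:400],None,fx=4,fy=4)
im=cv2.imread('pics/s4.png'); b=cv2.resize(im[130:230,220:330],None,fx=5,fy=5)
cv2.imwrite('pics/w4c.png',a);cv2.imwrite('pics/s4c.png',b)"
```

```text
shift [-1.3  0.3 35.9] twist 0.0016 | pos [641.3 182.3 102.9] yaw 1.5078 F [-0.3  0.3 -1.6] gap 11.8 t 7.8 j [0.22 0.66 1.27 0.   1.21 0.28]
```

View pics/w4c.png

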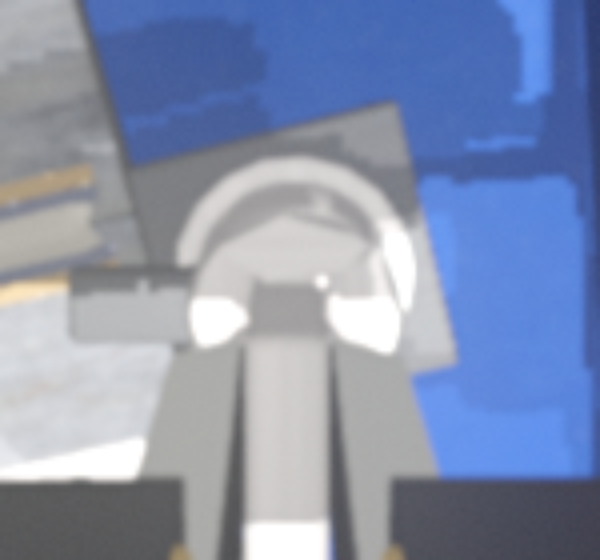

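View pics/s4c.png

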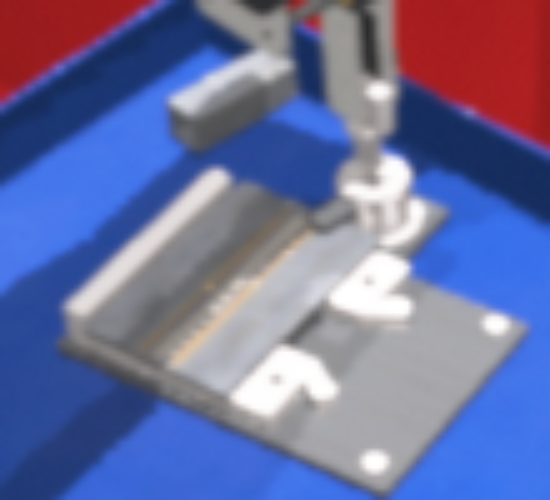

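```bash
python3 -c "
from h import *
im=cv2.imread('pics/w4.png'); cv2.imwrite('pics/w4d.png',cv2.resize(im[170:240,285:365],None,fx=9,fy=8,interpolation=cv2.INTER_CUBIC))
print(watz('w4',(250+297/4,140+270/4),43), watz('w4',(250+288/4,140+310/4),51))"
```

```text
[643.52751924 190.42989316  43.        ] [641.36662691 184.74718418  51.        ]
```

View pics/w4d.png

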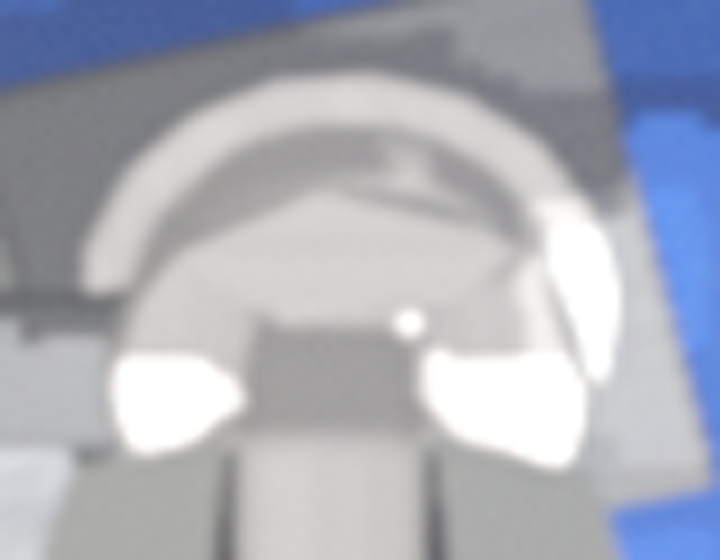

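Alignment is within 1–2 mm, so I'll trim by about 1 mm and insert.

>>> jog_arm(deltas="-1 1.2 3 0 5; -1 1.2 6 0 5; -1 1.2 9 0 5; -1 1.2 12 0 5; -1 1.2 15 0 5; -1 1.2 18 0 5; -1 1.2 21 0 5; -1 1.2 24 0 5; -1 1.2 26 0 5; -1 1.2 26 0 5")

```text
clock: 9.15
eef_pos: [642.4, 181.2, 76.7]
eef_rot: [-3.141, 0.0, 1.508]
wrist_force: [0.8, -0.2, -1.6]
finger_gap: 11.7
```

```bash
python3 -c "
from h import *
go([642.5,181,67],np.radians(86.3));print(manip.read_state()['moment'])"
```

```text
shift [-0.1  0.2  9.7] twist 0.0016 | pos [642.4 181.2  76.7] yaw 1.5078 F [ 0.8 -0.2 -1.6] gap 11.7 t 9.15 j [ 0.22  0.69  1.28 -0.    1.17  0.28]
[-0.00468782  0.02533401  0.0151338 ]
```

>>> jog_arm(deltas="0 0 2 0 5; 0 0 4 0 5; 0 0 6 0 5; 0 0 7 0 5; 0 0 8 0 5; 0 0 9 0 5; 0 0 9.5 0 5; 0 0 10 0 5; 0 0 10.3 0 5; 0 0 10.3 0 5")

```text
clock: 10.4
eef_pos: [642.5, 181.2, 66.9]
eef_rot: [3.141, -0.0, 1.508]
wrist_force: [-2.5, -0.0, 4.1]
finger_gap: 11.7
```

```bash
python3 -c "
from h import *
go([642.5,181,67],np.radians(86.3));print(manip.read_state()['moment'])"
```

```text
shift [-0.2  0.  -0.1] twist 0.0016 | pos [642.5 181.2  66.9] yaw 1.5078 F [-2.5 -0.   4.1] gap 11.7 t 10.4 j [ 0.22  0.71  1.29 -0.    1.15  0.28]
[-0.16430229  0.60979512  0.05490891]
```

Collar contact felt (+5.7 N) at the expected height. Now turn clockwise.

>>> jog_arm(deltas="0 0 0.3 0.1 5; 0 0 0.3 0.25 5; 0 0 0.3 0.4 5; 0 0 0.3 0.55 5; 0 0 0.3 0.7 5; 0 0 0.3 0.85 5; 0 0 0.3 1.0 5; 0 0 0.3 1.1 5; 0 0 0.3 1.2 5; 0 0 0.3 1.2 5")

```text
clock: 11.65
eef_pos: [643.5, 180.6, 67.0]
eef_rot: [3.14, -0.003, 0.306]
wrist_force: [4.9, -3.7, 2.9]
finger_gap: 11.8
```

```bash
python3 -c "
from h import *
go([642.5,181,67],np.radians(86.3));print(manip.read_state()['moment'])
snap('scene','s5');snap('top','t5')
im=cv2.imread('pics/s5.png'); b=cv2.resize(im[130:230,220:330],None,fx=5,fy=5)
im=cv2.imread('pics/t5.png'); a=cv2.resize(im[120:250,200:330],None,fx=5,fy=5)
cv2.imwrite('pics/s5c.png',b);cv2.imwrite('pics/t5c.png',a)"
```

```text
shift [-0.9 -0.7 -0. ] twist -1.2002 | pos [643.5 180.6  67. ] yaw 0.3061 F [ 4.9 -3.7  2.9] gap 11.8 t 11.65 j [ 0.22  0.71  1.29 -0.    1.15  1.48]
[-0.75311289 -0.75860375  0.05283402]
```

View pics/s5c.png

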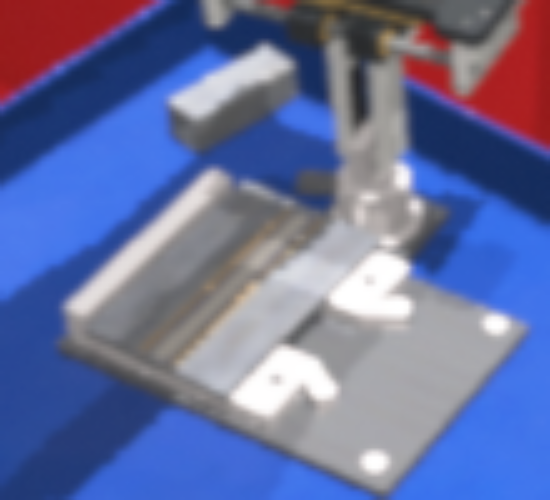

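View pics/t5c.png

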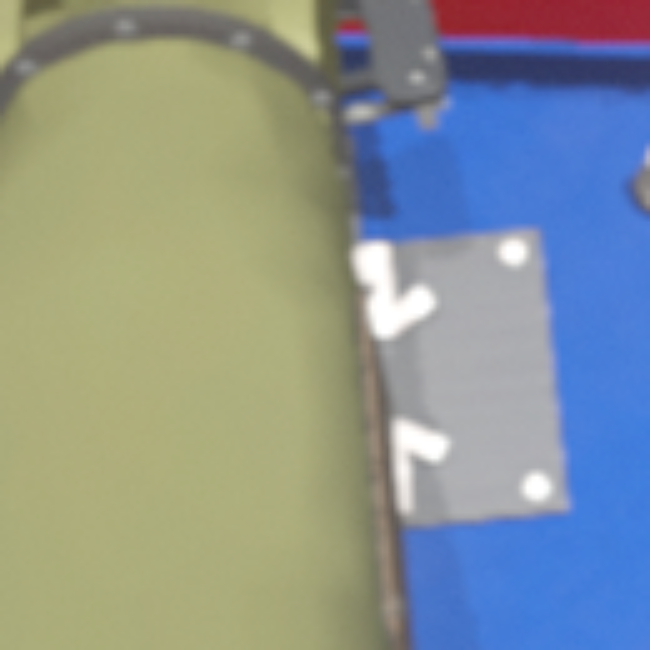

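>>> jog_arm(deltas="0 0 0 0.05 5; 0 0 0 0.1 5; 0 0 0 0.15 5; 0 0 0 0.18 5; 0 0 0 0.21 5; 0 0 0 0.24 5; 0 0 0 0.26 5; 0 0 0 0.28 5; 0 0 0 0.28 5; 0 0 0 0.28 5")

```text
clock: 13.0
eef_pos: [643.6, 180.4, 67.0]
eef_rot: [3.141, -0.003, 0.027]
wrist_force: [4.3, -4.4, 2.7]
finger_gap: 11.6
```

```bash
python3 -c "
from h import *
go([642.5,181,67],np.radians(86.3));print(manip.read_state()['moment'])
snap('wrist','w6')
im=cv2.imread('pics/w6.png'); cv2.imwrite('pics/w6c.png',cv2.resize(im,None,fx=1.25,fy=1.25))"
```

```text
shift [-1.1 -0.6 -0. ] twist -1.4788 | pos [643.6 180.4  67. ] yaw 0.0274 F [ 4.3 -4.4  2.7] gap 11.6 t 13.0 j [ 0.22  0.71  1.29 -0.    1.15  1.76]
[-0.99450949 -0.81887233  0.02744919]
```

View pics/w6c.png

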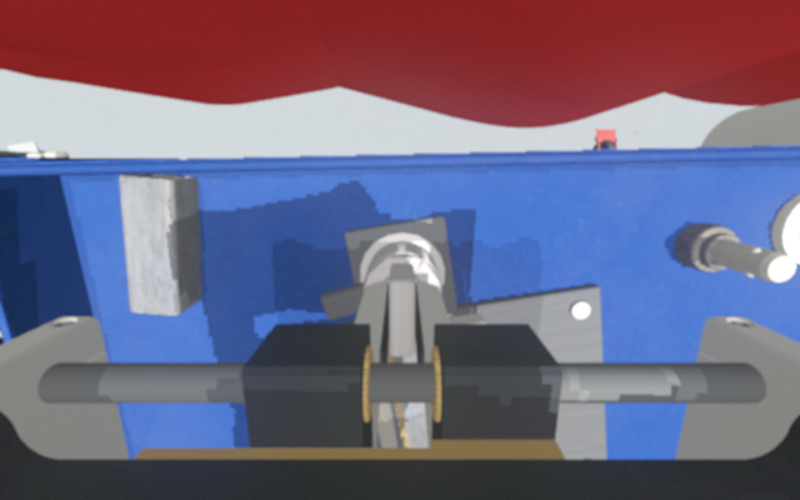

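```bash
python3 -c "
from h import *
im=cv2.imread('pics/w6.png'); cv2.imwrite('pics/w6d.png',cv2.resize(im[165:265,245:375],None,fx=6,fy=6,interpolation=cv2.INTER_CUBIC))"
```

```text
(no output)
```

View pics/w6d.png

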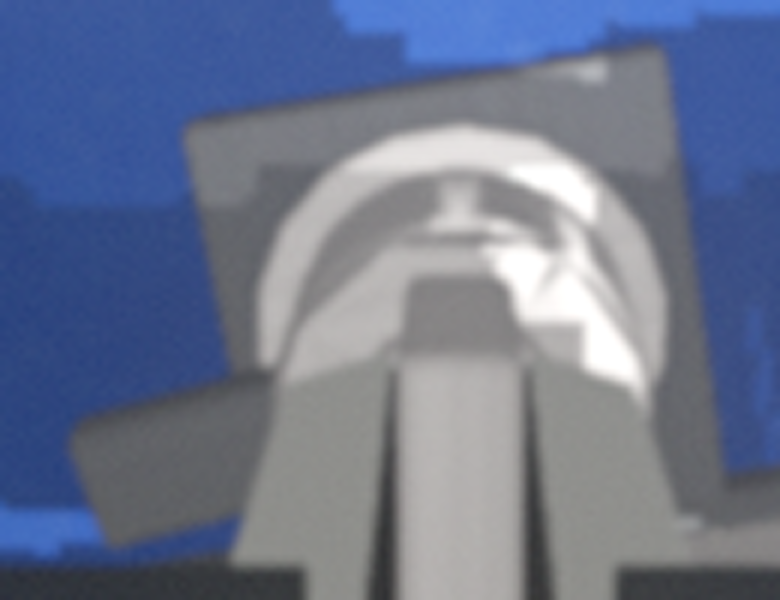

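```bash
python3 -c "
from h import *
k=lambda u,v,z:watz('w6',(245+u/6-.4,165+v/6-.4),z)
for l,z in [([(75,432),(272,375)],37.5),([(115,548),(235,518)],37.5),([(185,125),(660,50)],12),([(185,125),(660,50)],8)]:
  a,b=[k(*q,z) for q in l]; print(a,b,np.degrees(np.arctan2(*(a-b)[1::-1])))"
```

```text
[636.49805643 226.19332914  37.5       ] [644.18661838 203.08228309  37.5       ] 108.40120576261414
[621.89004264 221.78080928  37.5       ] [626.13696229 207.44315837  37.5       ] 106.49968389875954
[668.49076799 216.81366013  12.        ] [679.74632849 156.93450132  12.        ] 100.64573683573404
[667.69498089 217.42367896   8.        ] [679.1549962 156.4568282   8.       ] 100.64573683573401
```

The finger is at about 107.5° (θ≈1.455) and clear of the plate. I'll nudge it 0.07 further, then release and lift.

>>> jog_arm(deltas="0 0 0 0.03 5; 0 0 0 0.07 5; 0 0 0 0.07 5; 0 0 0 0.07 30; 0 0 0 0.07 40; 0 0 0 0.07 40; 0 0 0 0.07 40; 0 0 0 0.07 40; 0 0 -15 0.07 40; 0 0 -40 0.07 40")

```text
clock: 14.3
eef_pos: [642.2, 181.1, 107.0]
eef_rot: [3.141, 0.001, -0.042]
wrist_force: [0.3, -0.4, 1.3]
finger_gap: 40.3
```

```bash
python3 -c "
from h import *
go([560,60,200],np.radians(90));print(manip.read_state()['moment'])
"
```

```text
shift [-77.1 124.5 -92.9] twist -1.613 | pos [642.2 181.1 107. ] yaw -0.0422 F [ 0.3 -0.4  1.3] gap 40.3 t 14.3 j [0.22 0.66 1.26 0.   1.22 1.83]
[-0.01446968  0.18197296 -0.00111926]
```

>>> jog_arm(deltas="0 0 -60 0 40; -77 124 -93 -1.613 60; -77 124 -93 -1.613 60; -77 124 -93 -1.613 60; -77 124 -93 -1.613 60; -77 124 -93 -1.613 60; -77 124 -93 -1.613 60; -77 124 -93 -1.613 60; -77 124 -93 -1.613 60; -77 124 -93 -1.613 60")

```text
clock: 15.55
eef_pos: [560.4, 60.6, 200.5]
eef_rot: [3.14, -0.0, 1.576]
wrist_force: [0.1, -0.4, -1.2]
finger_gap: 59.8
```

```bash
python3 -c "
from h import *
go([465,-210,170],np.radians(84))
snap('wrist','w7')
im=cv2.imread('pics/w7.png'); cv2.imwrite('pics/w7c.png',cv2.resize(im[0:260,160:480],None,fx=2.5,fy=2.3,interpolation=cv2.INTER_CUBIC))"
```

```text
shift [-270.1  -96.7   30.3] twist 0.1096 | pos [560.4  60.6 200.5] yaw 1.5756 F [ 0.1 -0.4 -1.2] gap 59.8 t 15.55 j [0.04 0.34 1.51 0.   1.29 0.04]
```

View pics/w7c.png

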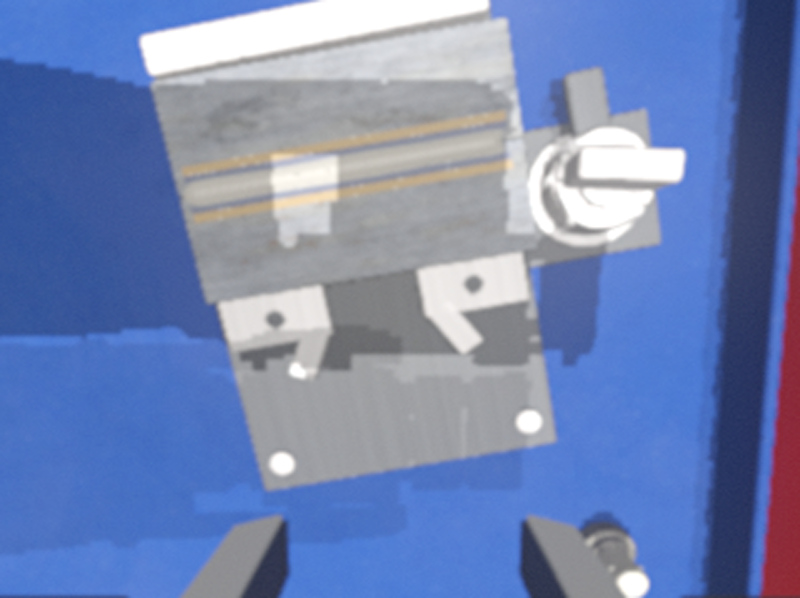

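The key stands in the knob at (632,165). The finger at (587,100) points along the fixture, off the plate. Now measure the channel line.

```bash
python3 -c "
from h import *
np.set_printoptions(precision=1,suppress=True)
f=lambda u,v,z:watz('w7',(160+u/2.5-.3,v/2.3-.3),z)
b=[f(282,463,10),f(529,421,10)]; print('bolts',np.array(b),(b[0]+b[1])/2, np.degrees(np.arctan2(*(b[0]-b[1])[1::-1])))
c=[f(267,490,8),f(555,440,8)];m=(c[0]+c[1])/2; print('apron',np.array(c),m, np.degrees(np.arctan2(*(c[0]-c[1])[1::-1])))
L=[f(322,285,22),f(330,327,22)];R=[f(417,268,22),f(427,312,22)]
print('railL',np.array(L),'railR',np.array(R),'mid',(L[0]+R[0])/2,(L[1]+R[1])/2)
p=[f(208,303,28),f(530,250,28),f(507,18,28),f(152,85,28)];print('plate',np.array(p), np.degrees(np.arctan2(*(p[0]-p[1])[1::-1])))
s=[f(490,15,36),f(150,76,36)];print('stop',np.array(s))
for h in (100.3,101):
  a=np.radians(h);X=np.array([np.cos(a),np.sin(a)]);Y=np.array([-X[1],X[0]])
  O=m[:2]+150*X; print(h,'origin',O,'knob pred',O-25*X-105*Y)
  for q in (L+R+p+s+b): print('   ',(q[:2]-O)@X,(q[:2]-O)@Y)
"
```

```text
bolts [[499.1  40.9  10. ]
 [621.5  64.7  10. ]] [560.3  52.8  10. ] -169.0079187874865
apron [[490.6  25.    8. ]
 [635.2  53.9   8. ]] [562.9  39.5   8. ] -168.6951151713814
railL [[522.4 134.5  22. ]
 [525.7 114.2  22. ]] railR [[565.4 142.7  22. ]
 [570.2 121.7  22. ]] mid [543.9 138.6  22. ] [547.9 117.9  22. ]
plate [[471.8 125.7  28. ]
 [614.9 151.1  28. ]
 [601.  249.3  28. ]
 [454.2 221.7  28. ]] -169.93634564303966
stop [[593.2 247.6  36. ]
 [456.2 223.1  36. ]]
100.3 origin [536.1 187. ] knob pred [643.9 181.2]
    -49.27795698394956 22.85717110818046
    -69.8279100913506 23.30672818064808
    -48.82276424374547 -20.893888313328357
    -70.36180041961055 -21.82688039890046
    -48.88636138112837 74.21143133453869
    -49.48580801101255 -71.1077998050136
    49.64685094107919 -74.95540281216623
    48.707794008798395 74.3659929052434
    49.37821692305818 -66.9895368444656
    49.773048098541196 72.17971292601112
    -137.15907576770746 62.534917326821564
    -135.65365225302014 -62.089501311304865
101 origin [534.3 186.7] knob pred [642.1 182.2]
    -49.006227825699824 21.624943986084578
    -69.54915504399294 22.325526302232646
    -49.08557578618002 -22.1284113690913
    -70.63440286155047 -22.7981914021963
    -47.98726640771251 72.97058750275814
    -50.36203346890057 -72.33047497325339
    48.716221010041195 -77.38889460970513
    49.601493776098 71.93282966056634
    48.54492603144904 -69.42034123526393
    50.639958581234005 69.73369863404714
    -136.3960449530292 62.373372742636526
    -136.4132704152041 -62.26013689314731
```

Fixture origin is (534.3,186.7), heading 101.0°. On to the wedge.

>>> jog_arm(deltas="-262 -94 10 0.11 60; -262 -94 10 0.11 60; -262 -94 10 0.11 60; -262 -94 10 0.11 60; -262 -94 10 0.11 60; -262 -94 10 0.11 60; -262 -94 10 0.11 60; -262 -94 10 0.11 60; -262 -94 10 0.11 60; -262 -94 10 0.11 60")

```text
clock: 16.85
eef_pos: [466.4, -201.1, 189.3]
eef_rot: [3.142, 0.0, 1.461]
wrist_force: [-0.0, 0.2, 1.0]
finger_gap: 60.2
```

```bash
python3 -c "
from h import *
go([468,-198,50],np.radians(84))
snap('wrist','w8')
im=cv2.imread('pics/w8.png'); cv2.imwrite('pics/w8c.png',cv2.resize(im[60:280,200:440],None,fx=3,fy=2.7,interpolation=cv2.INTER_CUBIC))"
```

```text
shift [  3.2   1.2 139.3] twist -0.0047 | pos [ 466.4 -201.1  189.3] yaw 1.4614 F [-0.   0.2  1. ] gap 60.2 t 16.85 j [-0.48  0.23  1.68 -0.    1.23 -0.37]
```

View pics/w8c.png

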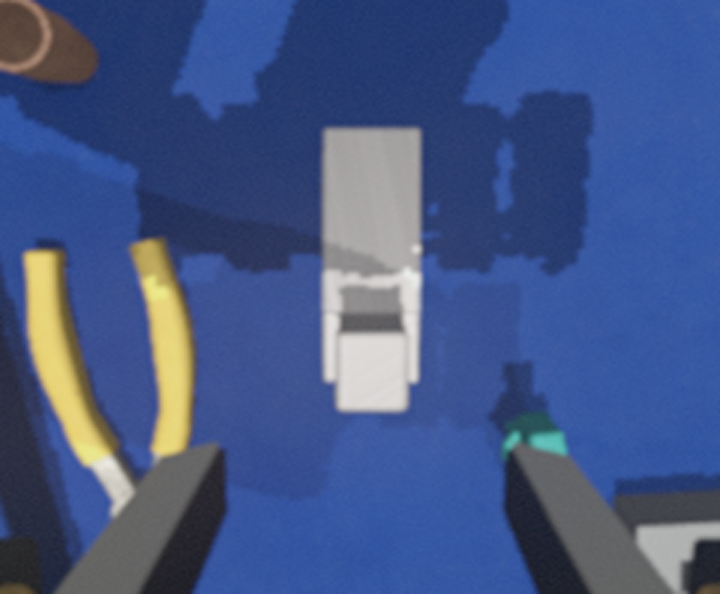

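```bash
python3 -c "
from h import *
f=lambda u,v,z:watz('w8',(200+u/3-.3,60+v/2.7-.3),z)
B=np.array([f(*q,70) for q in [(338,333),(408,333),(408,410),(336,410)]]);print(B.round(1),B.mean(0))
t=np.array([f(322,128,5),f(421,128,5)]);print('tip',t.round(1),t.mean(0)); d=t.mean(0)-B.mean(0);print(np.degrees(np.arctan2(d[1],d[0])),np.hypot(*d[:2]))
print('turq',f(505,440,64),f(565,445,64))
print(atz('top',(350+473/6,165+291/6),64))
"
```

```text
[[ 458.8 -183.3   70. ]
 [ 481.7 -185.8   70. ]
 [ 478.8 -214.9   70. ]
 [ 454.8 -212.3   70. ]] [ 468.52256426 -199.08593591   70.        ]
tip [[ 459.6 -107.5    5. ]
 [ 496.9 -111.6    5. ]] [ 478.28740111 -109.58647581    5.        ]
83.77337418346104 90.03058034944002
turq [ 511.1582961 -232.2937406   64.       ] [ 531.70240431 -236.58001475   64.        ]
[ 525.22127034 -249.92014194   64.        ]
```

Block centre is (468.5,-199), heading 83.8°; the look-alike key is 24 mm clear of the fingers. Descend and grip.

>>> jog_arm(deltas="2.3 1.9 40 0 60; 2.3 1.9 80 0 60; 2.3 1.9 115 0 60; 2.3 1.9 135 0 60; 2.3 1.9 144 0 60; 2.3 1.9 144 0 60; 2.3 1.9 144 0 15; 2.3 1.9 144 0 15; 2.3 1.9 144 0 15; 2.3 1.9 144 0 15", squeeze=50)

```text
clock: 18.15
eef_pos: [468.5, -199.4, 45.5]
eef_rot: [3.141, 0.0, 1.461]
wrist_force: [-3.5, -0.7, -2.1]
finger_gap: 23.9
```

>>> jog_arm(deltas="0 0 0 0 15; 0 0 0 0 15; 0 0 0 0 15; 0 0 -10 0 15; 0 0 -30 0 15; 0 0 -50 0 15; 0 0 -60 0 15; 0 0 -60 0 15; 0 0 -60 0 15; 0 0 -60 0 15")

```text
clock: 19.4
eef_pos: [468.1, -199.2, 104.6]
eef_rot: [-3.14, -0.0, 1.461]
wrist_force: [0.2, -0.0, -4.1]
finger_gap: 23.8
```

```bash
python3 -c "
from h import *
a=np.radians(101);X=np.array([np.cos(a),np.sin(a)]);O=np.array([534.3,186.7])
t=O+(-74-90)*X;print(t)
go([*t,105],a)
snap('wrist','w9')
im=cv2.imread('pics/w9.png'); cv2.imwrite('pics/w9c.png',cv2.resize(im[60:280,200:440],None,fx=3,fy=2.7,interpolation=cv2.INTER_CUBIC))"
```

```text
[565.59267524  25.71314191]
shift [234.3  72.2  -0.4] twist -0.302 | pos [ 468.1 -199.2  104.6] yaw 1.4608 F [ 0.2 -0.  -4.1] gap 23.8 t 19.4 j [-0.47  0.34  1.76 -0.    1.05 -0.36]
```

View pics/w9c.png

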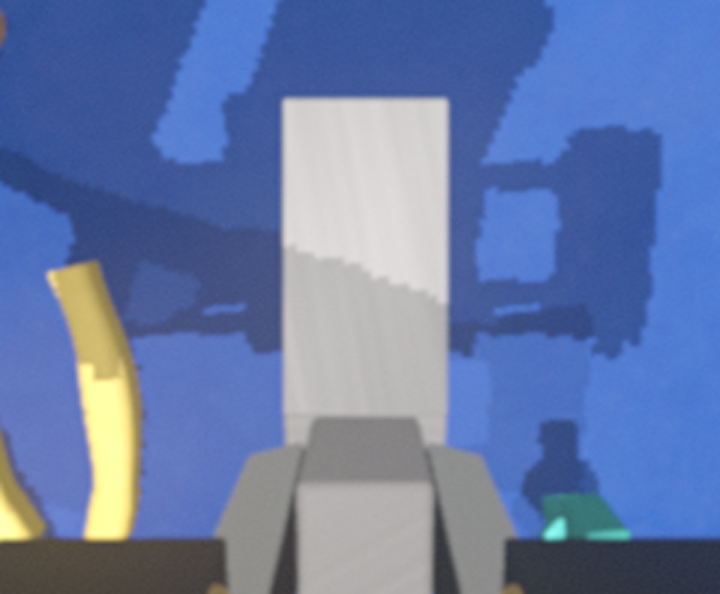

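The wedge is held straight. Carry it over the apron.

>>> jog_arm(deltas="50 10 0 -0.1 15; 100 30 0 -0.2 15; 150 50 0 -0.302 15; 200 65 0 -0.302 15; 234 72 0 -0.302 15; 234 72 0 -0.302 15; 234 72 0 -0.302 15; 234 72 15 -0.302 15; 234 72 30 -0.302 15; 234 72 30 -0.302 15")

```text
clock: 20.7
eef_pos: [564.7, 24.9, 73.4]
eef_rot: [-3.139, -0.001, 1.762]
wrist_force: [-0.2, 0.3, -2.3]
finger_gap: 24.1
```

```bash
python3 -c "
from h import *
a=np.radians(101);X=np.array([np.cos(a),np.sin(a)]);O=np.array([534.3,186.7])
t=O+(-74-90)*X
go([*t,54],a)
snap('wrist','w10')
im=cv2.imread('pics/w10.png'); cv2.imwrite('pics/w10c.png',cv2.resize(im[20:280,180:460],None,fx=2.8,fy=2.3,interpolation=cv2.INTER_CUBIC))"
```

```text
shift [ 0.6  1.1 19.4] twist -0.0006 | pos [564.7  24.9  73.4] yaw 1.7621 F [-0.2  0.3 -2.3] gap 24.1 t 20.7 j [-0.02  0.5   1.61  0.    1.04 -0.21]
```

View pics/w10c.png

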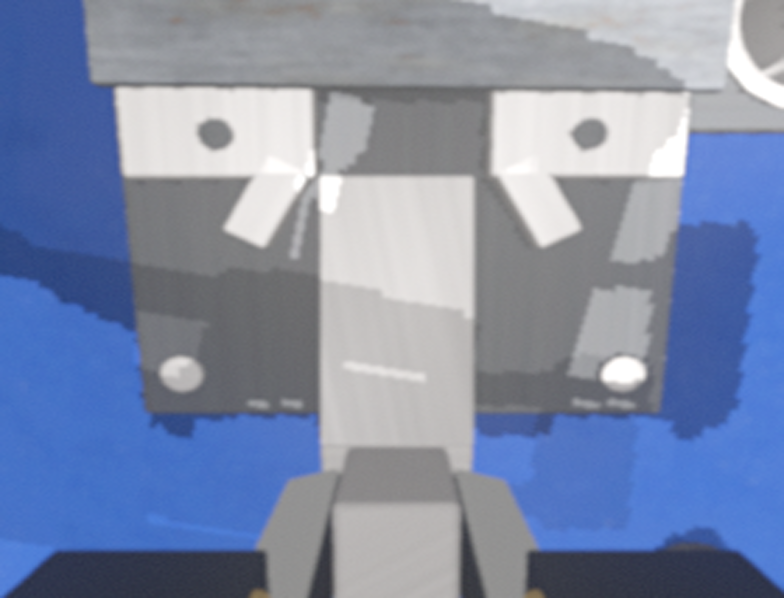

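The wedge is aligned with the channel: tip at (397,177), channel centre at about (403,150). Shift 1.3 mm and set it down.

>>> jog_arm(deltas="0 1.3 4 0 15; 0 1.3 8 0 15; 0 1.3 12 0 15; 0 1.3 15 0 15; 0 1.3 17 0 15; 0 1.3 18 0 15; 0 1.3 19 0 15; 0 1.3 19.5 0 15; 0 1.3 19.8 0 15; 0 1.3 19.8 0 15")

```text
clock: 22.0
eef_pos: [566.9, 25.6, 55.4]
eef_rot: [3.142, 0.0, 1.763]
wrist_force: [0.3, -0.8, -4.5]
finger_gap: 23.9
```

```bash
python3 -c "
from h import *
a=np.radians(101);X=np.array([np.cos(a),np.sin(a)]);O=np.array([534.3,186.7])
t=O+(-50+32-90)*X
go([*t,54],a)
snap('wrist','w11')
im=cv2.imread('pics/w11.png'); cv2.imwrite('pics/w11c.png',cv2.resize(im[20:280,180:460],None,fx=2.8,fy=2.3,interpolation=cv2.INTER_CUBIC))"
```

```text
shift [56.4 -1.3  1.4] twist 0.0 | pos [566.9  25.6  55.4] yaw 1.7628 F [ 0.3 -0.8 -4.5] gap 23.9 t 22.0 j [-0.02  0.52  1.62 -0.    1.   -0.21]
```

View pics/w11c.png

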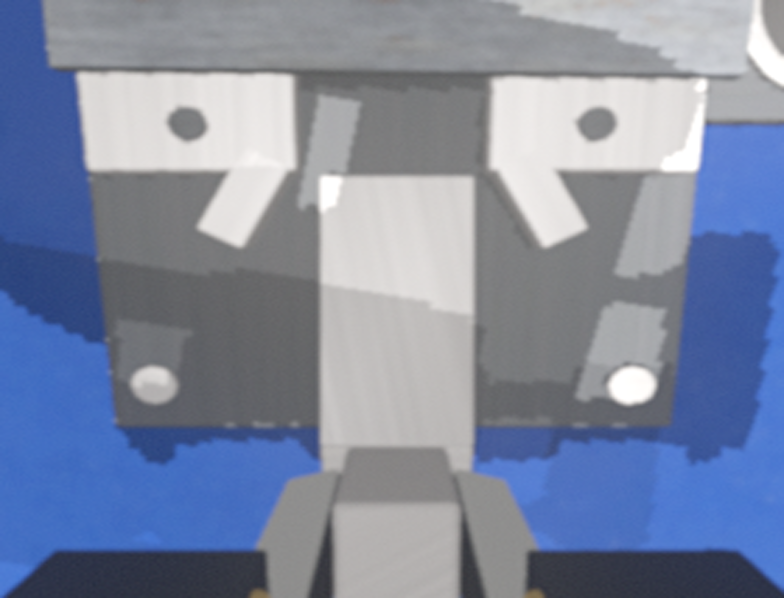

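The wedge is about 1.2 mm right of the channel centre and not quite down. Correct both.

>>> jog_arm(deltas="0 -1.2 0.4 0 15; 0 -1.2 0.8 0 15; 0 -1.2 1.0 0 15; 0 -1.2 1.2 0 15; 0 -1.2 1.4 0 15; 0 -1.2 1.6 0 15; 0 -1.2 1.8 0 15; 0 -1.2 1.8 0 15; 0 -1.2 1.8 0 15; 0 -1.2 1.8 0 15")

```text
clock: 23.3
eef_pos: [565.8, 25.3, 53.7]
eef_rot: [3.142, 0.0, 1.763]
wrist_force: [1.0, -0.3, -3.1]
finger_gap: 23.8
```

```bash
python3 -c "
from h import *
a=np.radians(101);X=np.array([np.cos(a),np.sin(a)]);O=np.array([534.3,186.7])
t=O+(-50+32-90)*X
go([*t,54],a);print(manip.read_state()['moment'])"
```

```text
shift [56.4 -0.1 -0.3] twist 0.0 | pos [565.8  25.3  53.7] yaw 1.7628 F [ 1.  -0.3 -3.1] gap 23.8 t 23.3 j [-0.02  0.52  1.62 -0.    0.99 -0.21]
[-0.08818053  0.01692278 -0.02205362]
```

>>> jog_arm(deltas="0 0 0.3 0 15; 0 0 0.5 0 15; 0 0 0.7 0 15; 0 0 0.7 0 15; 5 0 0.7 0 15; 10 0 0.7 0 15; 16 0 0.7 0 15; 22 0 0.7 0 15; 28 0 0.7 0 15; 28 0 0.7 0 15")

```text
clock: 24.55
eef_pos: [560.8, 53.4, 53.4]
eef_rot: [3.14, -0.0, 1.763]
wrist_force: [0.8, 1.6, 5.0]
finger_gap: 24.1
```

```bash
python3 -c "
from h import *
a=np.radians(101);X=np.array([np.cos(a),np.sin(a)]);O=np.array([534.3,186.7])
t=O+(-50+32-90)*X
go([*t,53.5],a);print(manip.read_state()['moment'])
snap('wrist','w12')
im=cv2.imread('pics/w12.png'); cv2.imwrite('pics/w12c.png',cv2.resize(im[20:280,180:460],None,fx=2.8,fy=2.3,interpolation=cv2.INTER_CUBIC))"
```

```text
shift [28.  -0.6 -0.1] twist 0.0004 | pos [560.8  53.4  53.4] yaw 1.7632 F [0.8 1.6 5. ] gap 24.1 t 24.55 j [ 0.03  0.52  1.63  0.    0.99 -0.16]
[0.08726367 0.00244776 0.02351051]
```

View pics/w12c.png

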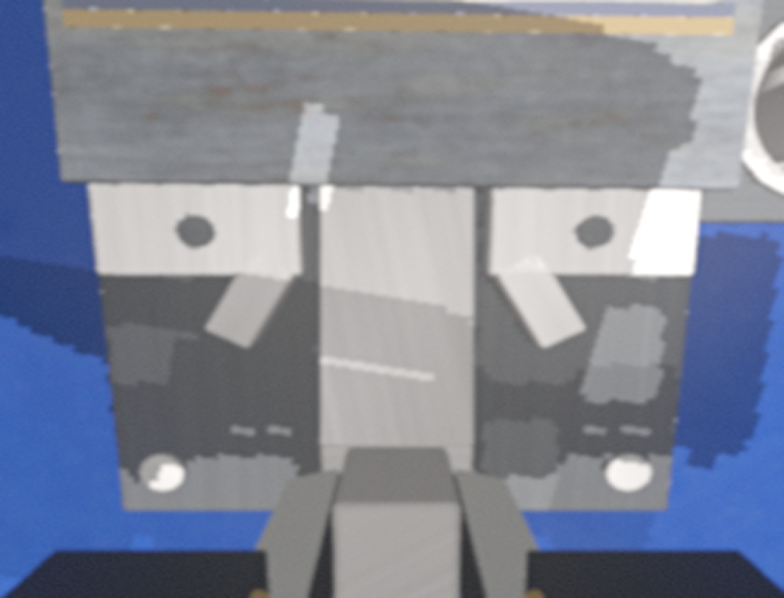

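Centred, with the tip just under the edge and light floor contact. Continue to just before contact.

>>> jog_arm(deltas="4 0 0 0 15; 8 0 0 0 15; 12 0 0 0 15; 16 0 0 0 15; 20 0 0 0 15; 23 0 0 0 15; 25 0 0 0 15; 27 0 0 0 15; 27 0 0 0 15; 27 0 0 0 15")

```text
clock: 25.85
eef_pos: [555.8, 79.1, 53.4]
eef_rot: [3.14, 0.0, 1.763]
wrist_force: [1.8, -3.9, 6.3]
finger_gap: 23.6
```

```bash
python3 -c "
from h import *
a=np.radians(101);X=np.array([np.cos(a),np.sin(a)]);O=np.array([534.3,186.7])
t=O+(-50+36-90)*X
go([*t,53.5],a);print(manip.read_state()['moment'])
snap('wrist','w13');snap('scene','s13')
im=cv2.imread('pics/w13.png'); cv2.imwrite('pics/w13c.png',cv2.resize(im[20:280,180:460],None,fx=2.8,fy=2.3,interpolation=cv2.INTER_CUBIC))
im=cv2.imread('pics/s13.png'); cv2.imwrite('pics/s13c.png',cv2.resize(im[130:230,220:330],None,fx=6,fy=6))"
```

```text
shift [ 5.7 -0.6 -0.1] twist 0.0 | pos [555.8  79.1  53.4] yaw 1.7628 F [ 1.8 -3.9  6.3] gap 23.6 t 25.85 j [ 0.08  0.51  1.64 -0.    0.99 -0.12]
[-0.78575108 -0.04740452  0.06502572]
```

View pics/w13c.png

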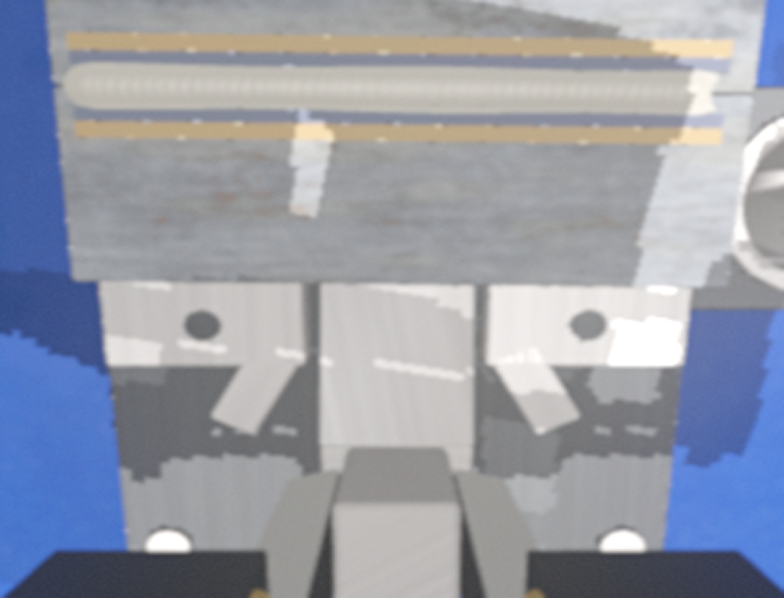

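View pics/s13c.png

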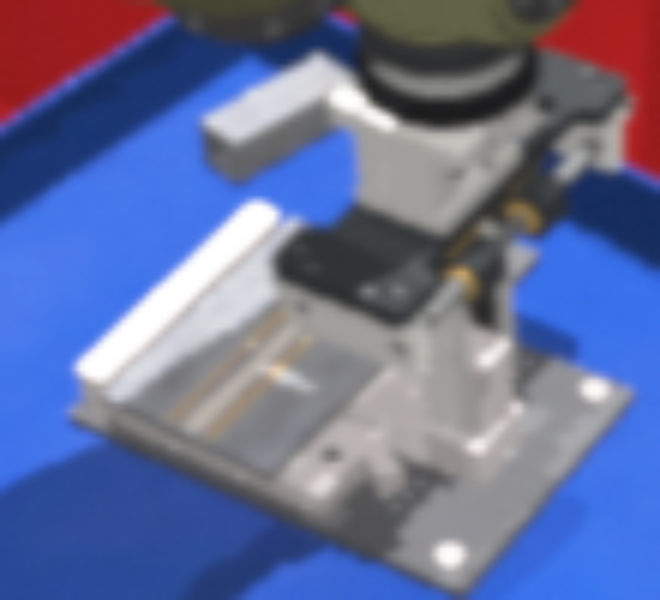

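```bash
cat >> h.py <<'E'
_a=np.radians(101);FX=np.array([np.cos(_a),np.sin(_a)]);FY=np.array([-FX[1],FX[0]]);FO=np.array([534.3,186.7])
def cloud(fn):
    d=np.load(f'pics/{fn}.npy'); v,u=np.mgrid[0:400,0:640]
    c=optics.get_calibration('wrist'); s=np.load(f'pics/{fn}_st.npz')
    T=np.eye(4); T[:3,:3]=Rn.from_euler('xyz',s['rot']).as_matrix(); T[:3,3]=s['pos']
    M=T@c['hand_eye']; p=np.stack([u,v,np.ones_like(u)],-1)@np.linalg.inv(c['intrinsics']).T*d[...,None]
    W=p@M[:3,:3].T+M[:3,3]; W[d==0]=np.nan
    xy=W[...,:2]-FO
    return np.stack([xy@FX,xy@FY,W[...,2]],-1)
def lift(fn):
    F=cloud(fn); x,y,z=F[...,0],F[...,1],F[...,2]
    def med(x0,x1,y0,y1):
        m=(x>x0)&(x<x1)&(y>y0)&(y<y1)&(z>0)&(z<60); return round(float(np.nanmedian(z[m])),2) if m.sum()>5 else None,int(m.sum())
    print('plate near +y',med(-46,-36,30,70),'near -y',med(-46,-36,-70,-30),'near mid',med(-46,-36,-15,15),'x-30..-20',med(-30,-20,-70,70),'rail',med(-68,-58,28,60),med(-68,-58,-60,-28),'apron',med(-110,-95,-70,70))
def tip(fn):
    s=np.load(f'pics/{fn}_st.npz'); return (s['pos'][:2]-FO)@FX+90
E
python3 -c "
from h import *
print(tip('w13'),tip('w12'))
for f in ('w12','w13'): lift(f)
for fn,v in (('w12',183),('w13',283)):
  for u in (80,400,730):
    p=watz(fn,(180+u/2.8-.3,20+v/2.3-.3),28); print(fn,u,(p[:2]-FO)@FX,(p[:2]-FO)@FY)
"
```

```text
-19.70296357310069 -45.96321863722227
plate near +y (27.77, 1147) near -y (27.78, 1136) near mid (27.76, 850) x-30..-20 (27.77, 4268) rail (21.98, 793) (21.91, 785) apron (8.13, 4033)
plate near +y (27.79, 1067) near -y (27.71, 1067) near mid (27.73, 797) x-30..-20 (27.76, 3810) rail (21.95, 700) (21.93, 703) apron (7.91, 3038)
w12 80 -48.87763155551729 69.404633041483
w12 400 -48.83723235437388 -0.9896126319883561
w12 730 -48.795545912665304 -73.6268315826398
w13 80 -48.92778589341008 71.86227567371505
w13 400 -48.920015322824355 -0.9933315135959103
w13 730 -48.911997939746875 -76.16301251919747
```

Depth reads the plate top to about 0.1 mm (27.75 at rest), so the lift can be measured directly. Tip is about 29 mm past the edge.

>>> jog_arm(deltas="1 0 0 0 15; 2 0 0 0 15; 3 0 0 0 15; 4 0 0 0 15; 5 0 0 0 15; 6 0 0 0 15; 7 0 0 0 15; 8 0 0 0 15; 9 0 0 0 15; 10 0 0 0 15")

```text
clock: 27.2
eef_pos: [554.2, 88.2, 53.5]
eef_rot: [3.14, 0.002, 1.762]
wrist_force: [3.9, -10.4, 4.6]
finger_gap: 23.8
```

```bash
cat > chk.py <<'E'
from h import *
import sys
f=sys.argv[1]
go(manip.read_state()['eef_pos']);print(manip.read_state()['moment'].round(2))
snap('wrist',f); lift(f); print('tip',tip(f))
im=cv2.imread(f'pics/{f}.png'); cv2.imwrite(f'pics/{f}c.png',cv2.resize(im[20:280,180:460],None,fx=2.8,fy=2.3,interpolation=cv2.INTER_CUBIC))
E
python3 chk.py w14
```

```text
shift [0. 0. 0.] twist 0 | pos [554.2  88.2  53.5] yaw 1.7625 F [  3.9 -10.4   4.6] gap 23.8 t 27.2 j [ 0.09  0.51  1.64 -0.    0.99 -0.1 ]
[-1.84 -0.42  0.07]
plate near +y (28.21, 995) near -y (28.16, 997) near mid (28.13, 751) x-30..-20 (28.14, 3750) rail (21.94, 695) (21.89, 694) apron (7.77, 2163)
tip -10.490013620649805
```

The plate is starting to lift (+0.45 mm). Continue.

>>> jog_arm(deltas="1 0 0 0 15; 2 0 0 0 15; 3 0 0 0 15; 4 0 0 0 15; 5 0 0 0 15; 6 0 0 0 15; 7 0 0 0 15; 8 0 0 0 15; 8 0 0 0 15; 8 0 0 0 15")

```text
clock: 28.5
eef_pos: [552.6, 96.1, 53.5]
eef_rot: [3.14, 0.001, 1.762]
wrist_force: [2.9, -10.4, 6.1]
finger_gap: 23.8
```

```bash
python3 chk.py w15
```

```text
shift [0. 0. 0.] twist 0 | pos [552.6  96.1  53.5] yaw 1.7625 F [  2.9 -10.4   6.1] gap 23.8 t 28.5 j [ 0.11  0.51  1.64 -0.    0.99 -0.08]
[-1.74 -0.34 -0.01]
plate near +y (30.03, 996) near -y (29.93, 1005) near mid (29.94, 749) x-30..-20 (29.57, 3786) rail (21.94, 657) (21.86, 665) apron (7.72, 1776)
tip -2.461245781160926
```

View pics/w15c.png

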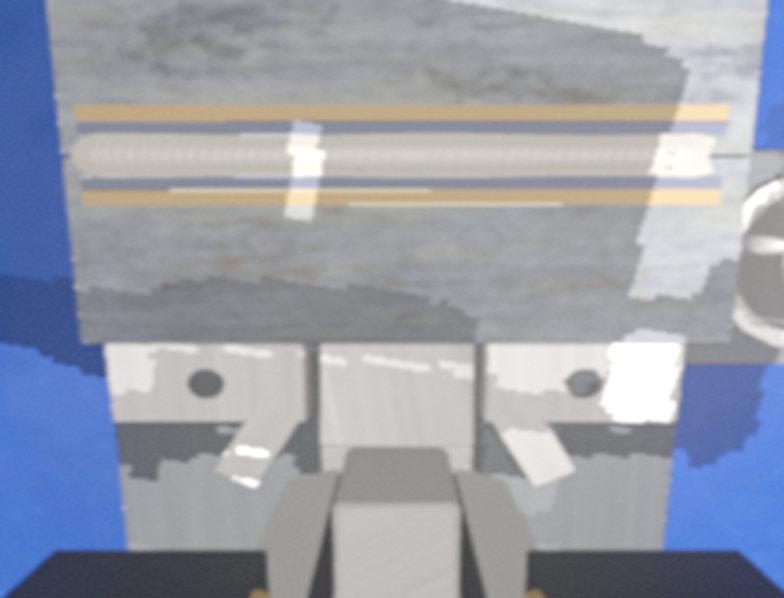

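Edge lift is about 2.36 mm; about 6.5 mm more is needed.

>>> jog_arm(deltas="0.8 0 0 0 15; 1.6 0 0 0 15; 2.4 0 0 0 15; 3.2 0 0 0 15; 4 0 0 0 15; 4.8 0 0 0 15; 5.6 0 0 0 15; 6.3 0 0 0 15; 6.5 0 0 0 15; 6.5 0 0 0 15")

```text
clock: 29.8
eef_pos: [551.3, 102.4, 53.5]
eef_rot: [3.14, 0.002, 1.762]
wrist_force: [3.5, -10.7, 6.0]
finger_gap: 23.7
```

```bash
python3 chk.py w16; python3 - <<'E'
from h import *
for fn in ('w13','w16'):
    F=cloud(fn); x,y,z=F[...,0],F[...,1],F[...,2]
    m=(x>-46)&(x<-22)&(abs(y)<65)&(z>24)&(z<40)
    A=np.c_[x[m],y[m],np.ones(m.sum())]; c,*_=np.linalg.lstsq(A,z[m],rcond=None)
    print(fn,c, 'z@-48',c@[-48,0,1],'corners',c@[-48,75,1],c@[-48,-75,1],'far',c@[52,0,1])
snap('scene','s16')
im=cv2.imread('pics/s16.png'); cv2.imwrite('pics/s16c.png',cv2.resize(im[120:310,200:460],None,fx=3,fy=3))
E
```

```text
shift [0. 0. 0.] twist 0 | pos [551.3 102.4  53.5] yaw 1.7625 F [  3.5 -10.7   6. ] gap 23.7 t 29.8 j [ 0.12  0.51  1.64 -0.    0.99 -0.07]
[-1.86 -0.29  0.05]
plate near +y (31.56, 956) near -y (31.5, 950) near mid (31.48, 710) x-30..-20 (30.85, 3556) rail (21.99, 661) (21.87, 650) apron (7.75, 1603)
tip 3.9737689285268374
w13 [3.80008184e-04 8.48103895e-04 2.77636225e+01] z@-48 27.745382078135634 corners 27.808989870228036 27.681774286043233 far 27.783382896502125
w16 [-4.22237306e-02  6.48872563e-04  2.97856429e+01] z@-48 31.81238196763304 corners 31.861047409830434 31.763716525435647 far 27.590008909119028
```

View pics/w16c.png

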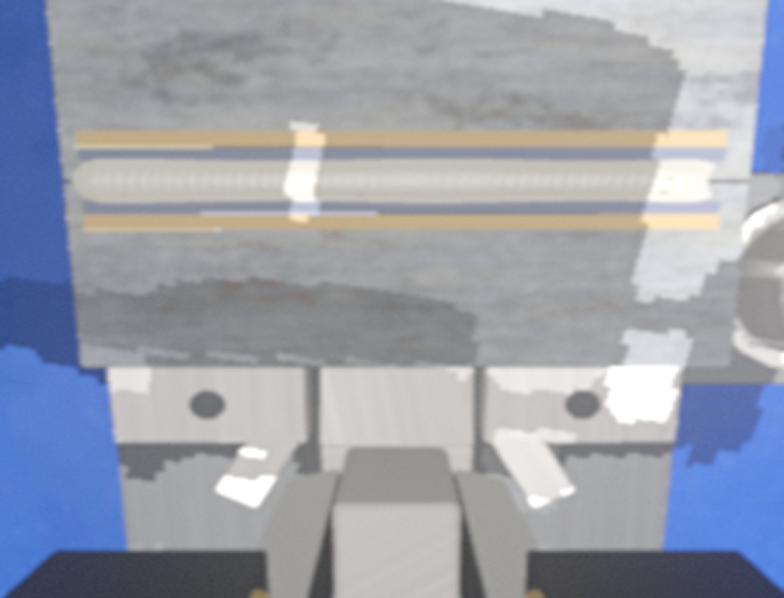

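View pics/s16c.png

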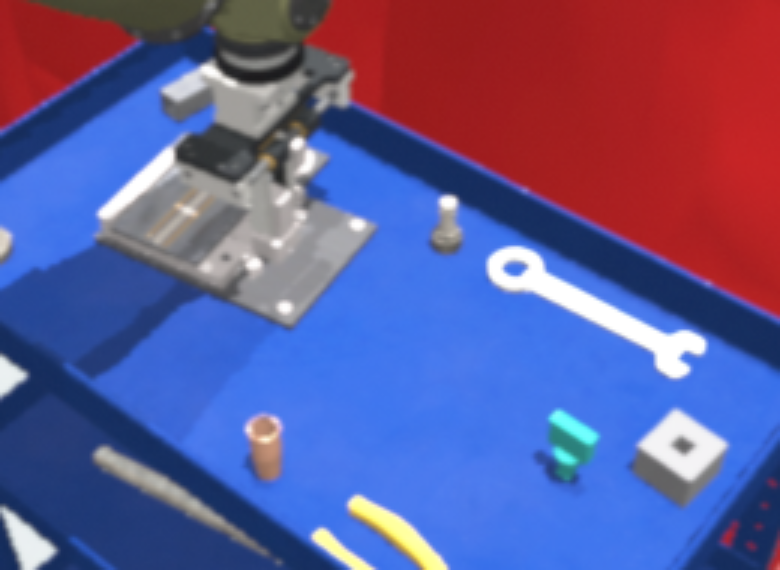

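Edge lift is 4.07 mm, both corners within 0.1 mm. One check on how deep the key sits (earlier depth picture), plus a stability reading.

```bash
python3 - <<'E'
from h import *
F=cloud('w7'); z=F[...,2]; u=int(160+632/2.5); v=int(165/2.3)
print('key top z',np.nanmedian(z[v-2:v+3,u-6:u+7]))
s=manip.read_state(); print(s['clock'],s['wrist_force'],s['qd'].round(4))
snap('wrist','w17'); lift('w17')
E
```

```text
key top z 78.55364793308797
29.9 [  2.39673724 -10.43361517   6.59083655] [-0.0003 -0.      0.0007 -0.0001  0.0003 -0.0015]
plate near +y (31.59, 957) near -y (31.46, 954) near mid (31.53, 716) x-30..-20 (30.86, 3559) rail (21.94, 651) (21.96, 649) apron (7.72, 1599)
```

The key top is at 78.6 mm against 79 expected, so it is fully seated, and everything is steady. Handing in.

```bash
python3 -c "
from cell import workorder
print(workorder.sign_off())"
```

```text
the job is handed in; nothing more can be done
None
```

The job is handed in at about 30 s on the robot clock, with the wedge still gripped and the plate held up on it. I moved the steel key from its holder into the knob, not the turquoise look-alike. I pushed it in until the collar touched and turned it clockwise. Then I set the wedge down at the channel mouth and slid it under the plate.

**Last checks:**
- **Key:** its top read 78.6 mm against 79 mm expected when fully in, so I take it as seated.
- **Hold-down:** the finger measured about 1.46 rad. I nudged it 0.07 rad further, and it is clear of the plate. I saw the final position in a picture but did not measure it again.
- **Plate:** the near edge is up 4.07 mm, with the two corners within 0.1 mm of each other, and a second reading just before handing in showed it steady.
- **Forces:** the wrist force was about 12 N in all, roughly 11 N of it sideways from pushing the wedge.
- **Loose parts:** the bolt, nozzle, spanner and turquoise key looked undisturbed in the last scene picture, and so did the parts of the pliers and tube in view. I did not compare the disc with its starting position.

No check failed.

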